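Third hand at the riveting fixture

ROBOT

A 6-joint arm with a two-finger parallel gripper is mounted at the origin on the work surface. World frame = base frame: x ahead of the robot, y to its left, z up, the work surface at z = 0. Lengths are in m, angles in rad, forces in N, time in s.
With the tool pointing down it reaches from about 0.375 to 0.925 m from the base axis. Payload 5.7 kg.
Tool frame: the origin (TCP) lies between the finger pads, 19 mm behind the fingertips; this is the grasp point; z points along the fingers, y is the line along which they close (so a half turn about z gives the same grasp; the last joint's range is limited). The gripper opens to 88 mm and grips with 3 to 60 N. Pads are 20 mm wide; open, the fingers measure 115 mm over their backs; the gripper's body (75 mm by 178 mm) begins 61 mm behind the grasp point.
Start: joints at [-0.115, 0.359, 1.51, -0, 1.272, -0.115], TCP at [0.6, -0, 0.241] pointing down, gripper open.
Joint ranges: [-2.97, 2.97], [-1.01, 2.36], [0.21, 2.38], [-0.96, 4.11], [0.2, 2.71], [-2.98, 2.98]. Speed limits (rad/s): [2.39, 2.39, 3.14, 3.14, 3.14, 3.14].

INTERFACE

Orientations are given as a unit quaternion [x, y, z, w].
In Python, from plant import manip, eyes, job gives the robot as it stands. The module is installed in compiled form; this text tells all that it offers.
- The arm moves only by the shell command python3 -m jog 'ROWS'. ROWS is JSON, a list of rows, each an object of numbers: "jaw": the closure in counts, from 0 (fully open) to 255 (shut); "x", "y", "z": the shift along the tool's x, y, z in mm; "rx", "ry", "rz": the turn, a rotation vector about the tool's x, y, z in degrees. In form: [{"jaw": .., "x": .., "y": .., "z": .., "rx": .., "ry": .., "rz": ..}, ...]. A call has exactly 5 rows; each row shifts and turns the commanded pose from where the row before left it, along the tool's axes as they then stand; what a row does not reach is not made up. A row lasts 1/12 s, in which the tool goes at most 41.7 mm and 7.16 degrees, less where a joint would pass 70% of its speed; a pose out of reach is approached as far as the arm can. A call is refused whole if a number of a shift passes 41.7 or a number of a turn 7.16, either way. A call with a gripper value outside its range is refused whole. The fingers move at their own pace and stop on an object; the grip force is fixed at half the most. Time passes only in rows, so rows that do not move let the fingers close, or fill a call up. It gives the time, the measured TCP pose, the force, the opening and the grip force at its end, in the units of the state.
- manip.observe(): the state, without advancing time (a new reading comes with each control period).
- eyes.read_camera(name): name is "scene" or "side" or "wrist"; returns a dict with "color" (384x512x3 uint8, red, green, blue), "camera_matrix" (3x3 intrinsics, pixels), "dist_coeffs" ([k1, k2, p1, p2, k3] as OpenCV has them; the pictures are not rectified), "rvec" (rotation vector, rad) and "tvec" (3), from world to camera coordinates, as OpenCV has them. Camera axes: x right, y down, z forward; pixel columns grow to the right and rows downward; lengths in m; the calibration is good to about 2 mm. A picture is of the moment at which its call begins. There is no depth.
- job.sign_off(): hands the job in; it is judged then, once.
The state is a dict: "t": time; "qpos": joint angles; "joint_vel": joint speeds; "joint_efforts": joint torques, N m; "tool_pos": TCP position; "ee_rot": TCP orientation; "wrist_force": force on the tool from outside, world axes, zero at the start; "moment": the same for the moment, N m; "width": finger opening in m; "gripper_force": force on a finger pad.
Only numpy, scipy, OpenCV 4.12 (cv2) and the standard library are available. Lean on these libraries where they do the work, as an engineer would, in place of code of your own. Each camera call takes 0.05 s, during which the arm holds its last target. There are 200 camera calls.

TASK

Pick up the loose shear handle, lay it flat on the bed of the riveting fixture with its head between the two guide rails, and push it nose-first against the sprung stop until the stop is about half-way in (about 8 N), never bottoming it. Hold it by the shank so that the rivet eye stays clear from above, keep that push steady for a few seconds, and finish while still holding it there for the person who will rivet it; leave the other things on the bench alone.

Things in the scene. Friction and masses are not known exactly. Their poses are not given: they have to be found in the camera images.
- handle: Loose shear handle half, bare aluminium, 0.16 kg. Origin: underside of the shank, on its centre line; x runs to the head. Straight shank 18 mm wide, 16 high, x -70 to +55 mm; grip across y near x = -20 (centre of mass near 0). Behind it the tail bends to -y, ending at (-125, -26). Head: round boss 36 mm across, 12 thick, at x = +70 with a dark rivet eye, then a flat nose 30 wide ending at x = +95.
- eye (a point): Rivet eye of the handle: top centre of the head's boss, handle frame x = +70, y = 0, z = +12 mm.
- nose (a point): Middle of the flat front face of the handle's nose, handle frame x = +95, y = 0, z = +6 mm.
- fixture: Fixed riveting fixture: steel bed 270 x 110 mm, top at z = 35 mm. Origin: underside centre; x = pressing direction, to the stop. Two guide rails, x +20 to +102 mm, inner faces at y = -21 and +21, 14 high, 16 wide; bed clear before them. Sprung stop between them, housing behind it (x 115 to 133, 32 high). A dark line across each rail at x = +83 shows where the stop's face is at half travel.
- stop (a joint): How far the sprung stop is pushed in, m: 0 fully out, 0.016 bottomed, half-way 0.008. Slides along the fixture's +x. Spring force is 3 N as it starts to move plus 600 N/m (5 N at 3.3 mm, 7.8 N at 8 mm, 11 N at 13.3 mm); it springs back when let go.
- stop_face (a point): Centre of the front face of the moving aluminium block of the sprung stop, 20 x 36 mm and 22 mm high, just above the bed. The nose meets this face. Fixture frame: x = +75 mm when out, +83 mm half-way in, z = +46.5 mm.
- blade: Bystander: a curved steel shear blade, 185 mm long and 6 mm thick with a narrow tang and a pointed tip, flat on the bench; it may lie at either of two places, the handle at the other. Origin: underside, near its pivot.
- hammer: Bystander: hammer lying on the bench beyond the handle and blade. Origin at its underside.
- punch: Bystander: dark steel drift punch standing upright, 38 mm across, 80 mm high. Origin: centre of its underside.
- rivet_tin: Bystander: open steel tin left of the fixture, 68 mm across, 40 mm high. Origin: centre of its underside.
- wrench: Bystander: wrench lying left of the fixture. Origin at its underside.
- oil: Bystander: white oil bottle standing at the far left, 60 mm across, 150 mm high. Origin: centre of its underside.

How it is judged:
By the outcome, as a careful person would: the job done as asked, in the order asked, and still so for the second after the job is handed in, while the arm keeps its last pose, push and grip.
It also fails if it takes over 50 s, if anything falls off the work surface, if the arm or the gripper's body presses on something with over 40 N, if the wrist force passes 120 N, or if a joint passes its speed limit or range.

## Working session

There is one attempt and no reset: what is moved stays moved. The work goes in short steps, Python scripts to look and compute and a shell command to move; the robot and the scene stay as the last step left them, time stands still between calls to the robot, and variables do not carry over. Pictures are saved under pics/ and viewed, at most 10 in all, crops included, and the job is handed in when it is done.

```bash
mkdir -p pics; cat > h.py <<'E'
import numpy as np, cv2
from scipy.spatial.transform import Rotation as R
from plant import manip, eyes, job
def snap(n,f,crop=None,s=1):
    c=eyes.read_camera(n); im=c["color"][:,:,::-1].copy()
    np.savez(f"pics/{f}.npz",im=im,K=c["camera_matrix"],D=c["dist_coeffs"],r=c["rvec"],t=c["tvec"])
    if crop: x,y,w,h=crop; im=im[y:y+h,x:x+w]
    if s!=1: im=cv2.resize(im,None,fx=s,fy=s,interpolation=cv2.INTER_CUBIC)
    cv2.imwrite(f"pics/{f}.png",im)
def px2w(f,uv,z):
    d=np.load(f"pics/{f}.npz"); uv=np.array(uv,float).reshape(-1,1,2)
    n=cv2.undistortPoints(uv,d["K"],d["D"])[:,0]
    M=cv2.Rodrigues(d["r"])[0]; o=-M.T@d["t"].ravel()
    ray=np.c_[n,np.ones(len(n))]@M
    z=np.broadcast_to(z,len(n))
    return o+ray*((z-o[2])/ray[:,2])[:,None]
def w2px(f,P):
    d=np.load(f"pics/{f}.npz"); return cv2.projectPoints(np.array(P,float).reshape(-1,3),d["r"],d["t"],d["K"],d["D"])[0][:,0]
E
python3 - <<'E'
from h import *
snap("scene","s0",None,1.55); snap("side","d0",None,1.55)
s=manip.observe(); print(s)
E
```

```text
{'t': 0.1, 'qpos': array([-1.15128380e-01,  3.59435032e-01,  1.51131115e+00, -1.49959802e-05,
        1.27251437e+00, -1.15151720e-01]), 'joint_vel': array([-0.00022692,  0.00025985, -0.00224253,  0.00145517, -0.00061004,
       -0.00283073]), 'joint_efforts': array([-1.00573943e-03, -5.16363215e+01, -2.71407151e+01,  6.75204420e-02,
        2.75516213e-02, -3.27900011e-05]), 'tool_pos': array([5.99407597e-01, 3.85771995e-05, 2.40597380e-01]), 'ee_rot': array([ 7.07096721e-01,  7.07116349e-01, -5.23652345e-04, -6.49080253e-04]), 'wrist_force': array([-0.41651779,  0.1977907 ,  0.47028651]), 'moment': array([-0.01389846, -0.01188216, -0.01520666]), 'gripper_force': 0.0, 'width': 0.08757299305688818}
```

View pics/s0.png

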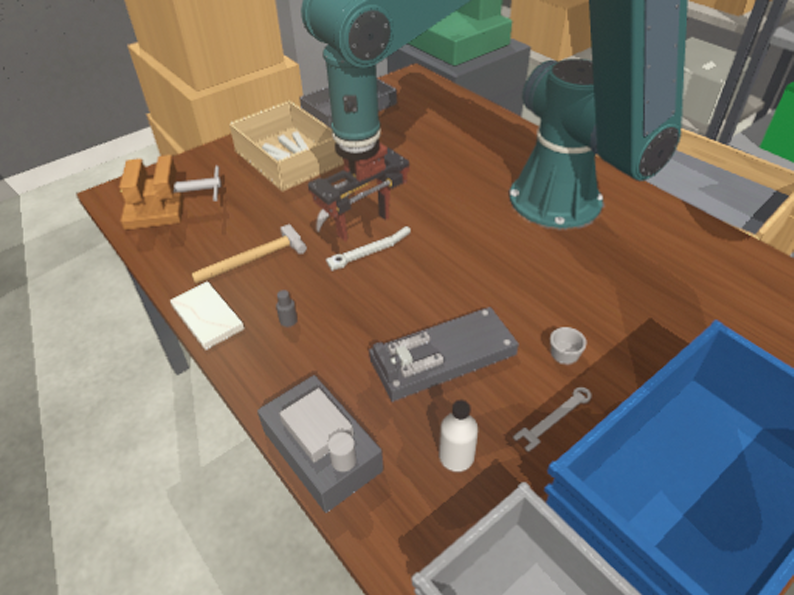

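View pics/d0.png

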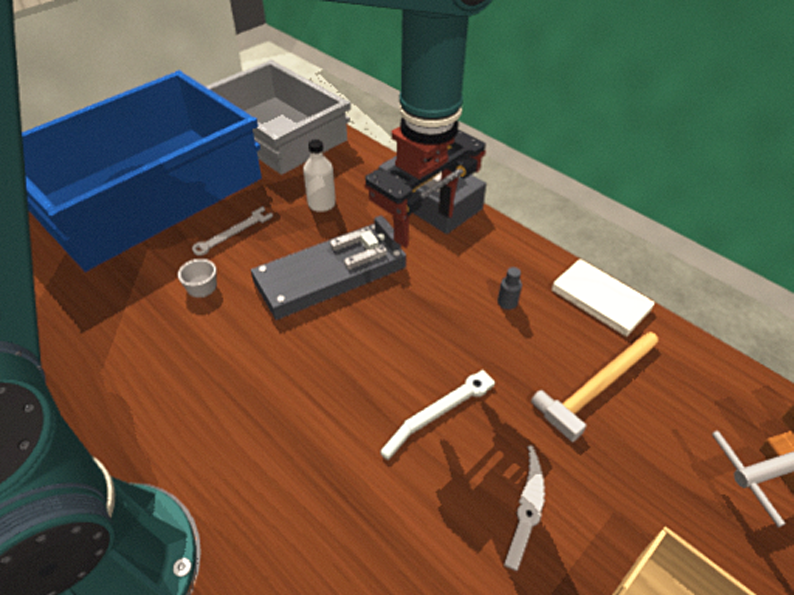

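The scene view has the handle head at (337,260) and its tail at (408,232), with the fixture at about (440,352) and its stop at the left end. In the side view the head is at (481,383), the tail at (388,453), and the fixture runs from (265,290) to (390,245). I'll enlarge both.

```bash
python3 - <<'E'
import cv2,numpy as np
for f,(x,y,w,h),s in (("s0",(208,140,132,118),5),("d0",(158,138,168,162),3.65)):
    im=np.load(f"pics/{f}.npz")["im"][y:y+h,x:x+w]
    cv2.imwrite(f"pics/{f}c.png",cv2.resize(im,None,fx=s,fy=s,interpolation=cv2.INTER_CUBIC))
E
```

```text
(no output)
```

View pics/s0c.png

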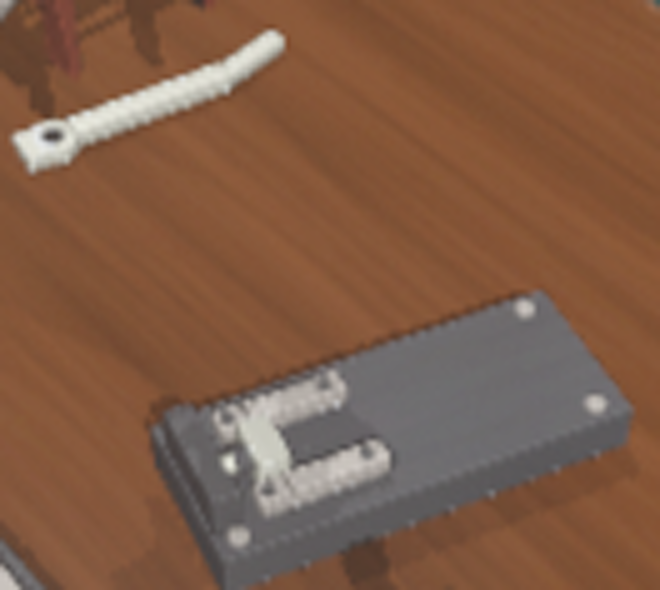

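View pics/d0c.png

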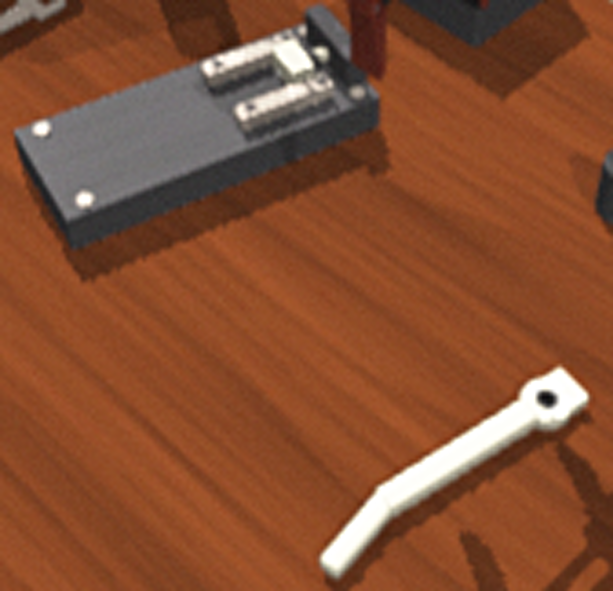

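```bash
cat > m.py <<'E'
from h import *
np.set_printoptions(precision=4,suppress=True)
S=lambda L:np.array(L)/5+[208,140]
D=lambda L:np.array(L)/3.65+[158,138]
for f,P in (("s0",S([(53,135),(225,75),(90,122)])),("d0",D([(547,399),(388,493),(520,415)]))):
    p=px2w(f,P,[.012,.016,.016]); print(f,"eye,bend,neck",p[:,:2].tolist())
    d=p[0]-p[1]; print(" yaw",np.degrees(np.arctan2(d[1],d[0])),np.linalg.norm(d[:2]))
for f,P in (("s0",S([(525,308),(596,404),(238,537),(543,292),(632,410)])),("d0",D([(85,200),(41,129),(358,92),(73,220),(18,133),(378,97)]))):
    p=px2w(f,P,.035); print(f,"screws/corners",p[:,:2].tolist())
E
python3 m.py
```

```text
s0 eye,bend,neck [[0.5668427789838264, -0.1600062058211571], [0.43490892663299263, -0.12868639895342404], [0.5408881877837416, -0.15044253161078391]]
 yaw -13.354264474778082 0.1356004118664973
d0 eye,bend,neck [[0.5674496781534784, -0.1624271400781463], [0.4358899759914882, -0.1376592705383467], [0.5420839204377801, -0.15922353816638912]]
 yaw -10.661900461733534 0.1338708429587716
s0 screws/corners [[0.4453402735454123, 0.18891028694731637], [0.4684330991385953, 0.2725641600984663], [0.6960168230070993, 0.21115738710493415], [0.42675452247615353, 0.1863457665657099], [0.45529621806153386, 0.2896630539286242]]
d0 screws/corners [[0.4476423336906127, 0.18719510569679676], [0.46987245519399273, 0.2708715582840736], [0.6753647506854085, 0.1259008569448421], [0.4290193432584825, 0.1776358844085566], [0.4545113585865912, 0.27993338172133686], [0.6825850832651783, 0.11055233422669353]]
```

Measurements so far:
- **Fixture:** centre about (0.572, 0.199), yaw about -15.1°.
- **Handle:** eye at about (0.567, -0.161), yaw about -12°, so the grip point is near (0.479, -0.142).

I'll move above it.

```bash
python3 -m jog '[{"x":-28.4,"y":-24,"z":4},{"x":-28.4,"y":-24,"z":4},{"x":-28.4,"y":-24,"z":4},{"x":-28.4,"y":-24,"z":4},{"x":-28.4,"y":-24,"z":4}]' >/dev/null
python3 -m jog '[{"rz":-7.1},{"rz":-7.1},{"rz":-7.1},{"rz":-7.1},{"rz":-7.1}]' >/dev/null
python3 -m jog '[{"rz":-7.1},{"rz":-7.1},{"rz":-7.1},{"rz":-7.1},{"rz":-7.1}]'
python3 -m jog '[{"rz":-7.1},{"z":0},{"z":0},{"z":0},{"z":0}]'
python3 - <<'E'
from h import *
snap("wrist","w1",None,1.55); s=manip.observe(); print(R.from_quat(s["ee_rot"]).as_matrix(),s["qpos"])
E
```

```text
[[-1.60132706e-05  9.99998914e-01 -1.47356006e-03]
 [ 9.99999980e-01  1.63038938e-05  1.97213397e-04]
 [ 1.97237207e-04 -1.47355687e-03 -9.99998895e-01]] [-1.15084751e-01  3.59339952e-01  1.51121457e+00  2.79319573e-05
  1.27252459e+00 -1.15109138e-01]invalid input
invalid input
invalid input
invalid input
```

View pics/w1.png

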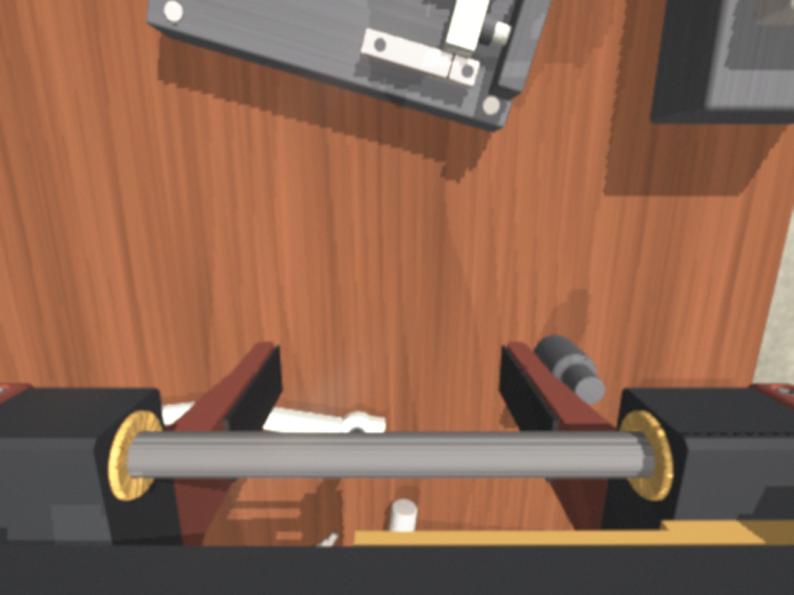

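The wrist view shows the handle behind the gripper bar, head at about (360,422), with the fixture at the top. Nothing moved, since rows need all keys. I'll check where the camera sits before choosing the grasp turn.

```bash
python3 - <<'E'
from h import *
d=np.load("pics/w1.npz"); M=cv2.Rodrigues(d["r"])[0]; o=-M.T@d["t"].ravel(); s=manip.observe()
T=R.from_quat(s["ee_rot"]).as_matrix(); print("cam in tool",T.T@(o-s["tool_pos"]),"axis",T.T@M[2], s["t"])
E
python3 -m jog '[{"jaw":0,"x":-28.4,"y":-24,"z":4,"rx":0,"ry":0,"rz":0},{"jaw":0,"x":-28.4,"y":-24,"z":4,"rx":0,"ry":0,"rz":0},{"jaw":0,"x":-28.4,"y":-24,"z":4,"rx":0,"ry":0,"rz":0},{"jaw":0,"x":-28.4,"y":-24,"z":4,"rx":0,"ry":0,"rz":0},{"jaw":0,"x":-28.4,"y":-24,"z":4,"rx":0,"ry":0,"rz":0}]'
```

```text
cam in tool [ 0.07231985  0.00019277 -0.14366518] axis [-2.58895957e-01 -1.95374744e-04  9.65905195e-01] 0.15
t: 0.57
tool_pos: [0.4786, -0.1428, 0.221]
ee_rot: [0.707, 0.707, -0.0, -0.0]
wrist_force: [0.0, 0.2, 0.6]
width: 0.0876
gripper_force: 0.0
```

```bash
for i in 1 2; do python3 -m jog '[{"jaw":0,"x":0,"y":0,"z":0,"rx":0,"ry":0,"rz":-7.1},{"jaw":0,"x":0,"y":0,"z":0,"rx":0,"ry":0,"rz":-7.1},{"jaw":0,"x":0,"y":0,"z":0,"rx":0,"ry":0,"rz":-7.1},{"jaw":0,"x":0,"y":0,"z":0,"rx":0,"ry":0,"rz":-7.1},{"jaw":0,"x":0,"y":0,"z":0,"rx":0,"ry":0,"rz":-7.1}]' >/dev/null; done
python3 -m jog '[{"jaw":0,"x":0,"y":0,"z":0,"rx":0,"ry":0,"rz":-7},{"jaw":0,"x":0,"y":0,"z":0,"rx":0,"ry":0,"rz":0},{"jaw":0,"x":0,"y":0,"z":0,"rx":0,"ry":0,"rz":0},{"jaw":0,"x":0,"y":0,"z":0,"rx":0,"ry":0,"rz":0},{"jaw":0,"x":0,"y":0,"z":0,"rx":0,"ry":0,"rz":0}]'
python3 - <<'E'
from h import *
snap("wrist","w2",None,1.55); s=manip.observe(); T=R.from_quat(s["ee_rot"]).as_matrix();print(s["tool_pos"],np.degrees(np.arctan2(T[1,1],T[0,1])),s["qpos"])
E
```

```text
t: 1.82
tool_pos: [0.4799, -0.142, 0.2213]
ee_rot: [0.106, 0.994, 0.0, -0.0]
wrist_force: [0.2, -0.7, -0.3]
width: 0.0877
gripper_force: 0.0
[ 0.47993521 -0.14197997  0.22130339] 77.88773527795678 [-4.25732902e-01  2.37046026e-01  1.74609222e+00  4.06504135e-06
  1.15864306e+00 -1.78513196e+00]
```

View pics/w2.png

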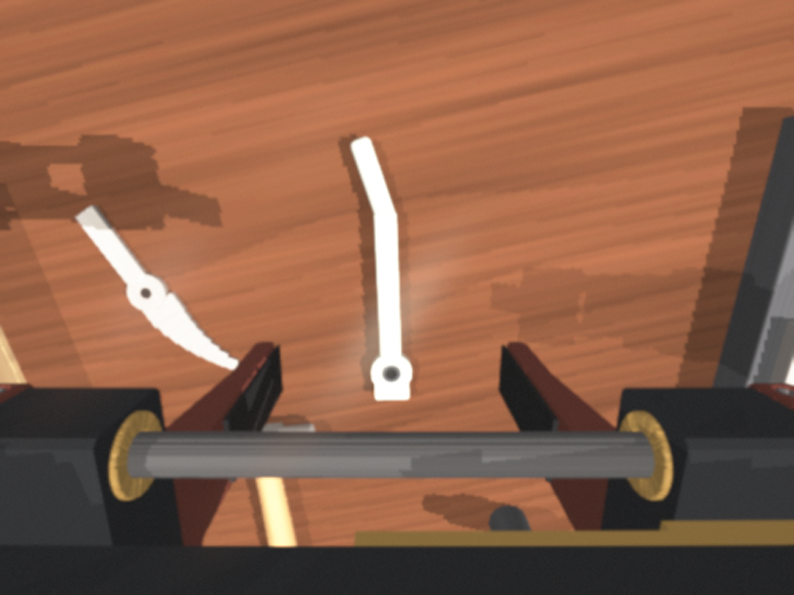

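The wrist view shows the whole handle: eye at (391,374), nose end at (392,399), shank centre (386,225) to (390,345). The blade tip is at (238,366).

```bash
python3 - <<'E'
from h import *
np.set_printoptions(precision=4,suppress=True)
p=px2w("w2",np.array([(391,374),(392,399),(386,225),(390,345),(238,366)])/1.55,[.012,.012,.016,.016,.006]); print(p)
e=p[0,:2]; d=p[0,:2]-p[2,:2]; a=np.arctan2(d[1],d[0]); d2=p[3]-p[2]; print(np.degrees(a),np.degrees(np.arctan2(d2[1],d2[0])))
u=np.array([np.cos(a),np.sin(a)]); g=e-.09*u; s=manip.observe(); T=R.from_quat(s["ee_rot"]).as_matrix()
print("grip",g,"shift tool mm",1e3*T.T@(np.r_[g,.022]-s["tool_pos"]))
print("blade tip in tool",1e3*T.T@(p[4]-np.r_[g,.022]))
E
```

```text
[[ 0.5678 -0.1581  0.012 ]
 [ 0.5917 -0.1623  0.012 ]
 [ 0.44   -0.1348  0.016 ]
 [ 0.5396 -0.1529  0.016 ]
 [ 0.5343 -0.2901  0.006 ]]
-10.347101157739756 -10.340789459127652
grip [ 0.4793 -0.1419] shift tool mm [  0.6188  -0.1051 199.3035]
blade tip in tool [ -84.9033 -133.3573   15.9786]
```

Very close. I'll turn -1.8°, descend and close.

```bash
python3 -m jog '[{"jaw":0,"x":0.6,"y":0,"z":35,"rx":0,"ry":0,"rz":-1.8},{"jaw":0,"x":0,"y":0,"z":35,"rx":0,"ry":0,"rz":0},{"jaw":0,"x":0,"y":0,"z":35,"rx":0,"ry":0,"rz":0},{"jaw":0,"x":0,"y":0,"z":35,"rx":0,"ry":0,"rz":0},{"jaw":0,"x":0,"y":0,"z":20,"rx":0,"ry":0,"rz":0}]'
python3 -m jog '[{"jaw":0,"x":0,"y":0,"z":13,"rx":0,"ry":0,"rz":0},{"jaw":0,"x":0,"y":0,"z":13,"rx":0,"ry":0,"rz":0},{"jaw":0,"x":0,"y":0,"z":13,"rx":0,"ry":0,"rz":0},{"jaw":0,"x":0,"y":0,"z":0,"rx":0,"ry":0,"rz":0},{"jaw":0,"x":0,"y":0,"z":0,"rx":0,"ry":0,"rz":0}]'
```

```text
t: 2.28
tool_pos: [0.4778, -0.1412, 0.0584]
ee_rot: [0.09, 0.996, 0.001, -0.002]
wrist_force: [-0.0, 1.0, 1.6]
width: 0.0879
gripper_force: 0.0
t: 2.7
tool_pos: [0.479, -0.1417, 0.0219]
ee_rot: [0.089, 0.996, 0.0, -0.001]
wrist_force: [-0.1, -0.2, -0.1]
width: 0.0879
gripper_force: 0.0
```

```bash
for i in 1 2 3; do python3 -m jog '[{"jaw":255,"x":0,"y":0,"z":0,"rx":0,"ry":0,"rz":0},{"jaw":255,"x":0,"y":0,"z":0,"rx":0,"ry":0,"rz":0},{"jaw":255,"x":0,"y":0,"z":0,"rx":0,"ry":0,"rz":0},{"jaw":255,"x":0,"y":0,"z":0,"rx":0,"ry":0,"rz":0},{"jaw":255,"x":0,"y":0,"z":0,"rx":0,"ry":0,"rz":0}]'|grep -v rot; done
```

```text
t: 3.12
tool_pos: [0.4797, -0.142, 0.0228]
wrist_force: [-0.4, -0.4, 0.1]
width: 0.0582
gripper_force: 0.0
t: 3.53
tool_pos: [0.4793, -0.1419, 0.0223]
wrist_force: [0.1, -0.8, 0.6]
width: 0.025
gripper_force: 0.0
t: 3.95
tool_pos: [0.4793, -0.1419, 0.0223]
wrist_force: [0.5, -0.3, -1.2]
width: 0.0179
gripper_force: 30.0
```

Gripped: width 17.9 mm, force 30 N. I'll lift, and meanwhile refine the fixture from w1 and check where the bystanders are.

```bash
python3 -m jog '[{"jaw":255,"x":0,"y":0,"z":-20,"rx":0,"ry":0,"rz":0},{"jaw":255,"x":0,"y":0,"z":-25,"rx":0,"ry":0,"rz":0},{"jaw":255,"x":0,"y":0,"z":-25,"rx":0,"ry":0,"rz":0},{"jaw":255,"x":0,"y":0,"z":-25,"rx":0,"ry":0,"rz":0},{"jaw":255,"x":0,"y":0,"z":-25,"rx":0,"ry":0,"rz":0}]'
python3 - <<'E'
from h import *
np.set_printoptions(precision=4,suppress=True)
print("w1 screws",px2w("w1",np.array([(173,11),(490,105)])/1.55,.035)[:,:2])
print("oil,punch,tin",px2w("s0",np.array([(458,458),(288,318),(567,352)])/1.55,[0.01,0.005,.02])[:,:2])
s=manip.observe(); T=R.from_quat(s["ee_rot"]).as_matrix()
print(s["tool_pos"],np.degrees(np.arctan2(T[1,1],T[0,1])),s["width"]); print("shift",1e3*T.T@(np.array([.5186,.2135,.130])-s["tool_pos"]))
E
```

```text
t: 4.37
tool_pos: [0.4787, -0.1414, 0.1431]
ee_rot: [0.089, 0.996, 0.0, -0.001]
wrist_force: [0.4, -0.0, -1.3]
width: 0.0178
gripper_force: 30.0
w1 screws [[0.4456 0.1921]
 [0.6735 0.1302]]
oil,punch,tin [[ 0.7017  0.3852]
 [ 0.7518 -0.0832]
 [ 0.3869  0.3565]]
[ 0.4787 -0.1414  0.1431] 79.79900579906575 0.01783373132715091
shift [ 23.5518 356.3883  13.35  ]
```

```bash
for i in 1 2; do python3 -m jog '[{"jaw":255,"x":2.4,"y":35.6,"z":0.5,"rx":0,"ry":0,"rz":0},{"jaw":255,"x":2.4,"y":35.6,"z":0.5,"rx":0,"ry":0,"rz":0},{"jaw":255,"x":2.4,"y":35.6,"z":0.5,"rx":0,"ry":0,"rz":0},{"jaw":255,"x":2.4,"y":35.6,"z":0.5,"rx":0,"ry":0,"rz":0},{"jaw":255,"x":2.4,"y":35.6,"z":0.5,"rx":0,"ry":0,"rz":0}]'>/dev/null; done
python3 -m jog '[{"jaw":255,"x":0,"y":0,"z":5,"rx":0,"ry":0,"rz":4.9},{"jaw":255,"x":0,"y":0,"z":5,"rx":0,"ry":0,"rz":0},{"jaw":255,"x":0,"y":0,"z":5,"rx":0,"ry":0,"rz":0},{"jaw":255,"x":0,"y":0,"z":5,"rx":0,"ry":0,"rz":0},{"jaw":255,"x":0,"y":0,"z":0,"rx":0,"ry":0,"rz":0}]'
python3 - <<'E'
from h import *
for n in ("scene","side","wrist"): snap(n,n[:2]+"3")
s=manip.observe(); T=R.from_quat(s["ee_rot"]).as_matrix();print(s["tool_pos"],np.degrees(np.arctan2(T[1,1],T[0,1])),s["width"])
a=cv2.imread("pics/wr3.png"); 
b=np.load("pics/sc3.npz")["im"][175:275,225:345]; c=np.load("pics/si3.npz")["im"][125:225,150:270]
r=lambda i,w,h:cv2.resize(i,(w,h),interpolation=cv2.INTER_CUBIC)
cv2.imwrite("pics/c3.png",np.vstack([r(a[60:,:],800,506)[:0],np.hstack([r(b,400,333),r(c,400,333)]),np.hstack([r(a[0:384,:],356,267),np.zeros((267,444,3),np.uint8)])]))
E
```

```text
t: 5.62
tool_pos: [0.5176, 0.2114, 0.1159]
ee_rot: [0.131, 0.991, -0.001, -0.001]
wrist_force: [0.7, 0.5, -1.1]
width: 0.0179
gripper_force: 30.0
[0.51878167 0.21184571 0.11726847] 74.85353482450739 0.01782366023793889
```

View pics/c3.png

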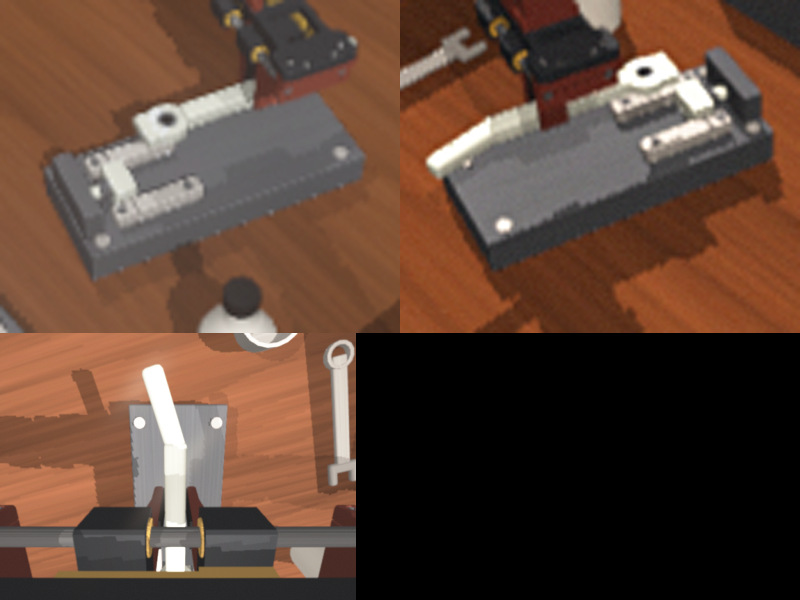

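Composite c3 shows the handle hovering over the bed, head above the rails. In the wrist view (lower left) the rear screws are at about (139,423) and (216,423), and the shank centre is at x≈175. Next is the lateral offset and yaw relative to the bed.

```bash
python3 - <<'E'
from h import *
np.set_printoptions(precision=4,suppress=True)
g=cv2.cvtColor(np.load("pics/wr3.npz")["im"],cv2.COLOR_BGR2GRAY)
def cen(x,y):
    w=np.clip(g[y-10:y+11,x-10:x+11].astype(float)-185,0,None); Y,X=np.mgrid[y-10:y+11,x-10:x+11]; return (w*X).sum()/w.sum(),(w*Y).sum()/w.sum()
sc=[cen(200,129),cen(311,129)]; print(sc)
for y in (185,200,215): print(y, g[y,180:330:1][45:95].tolist() if y==200 else "")
s=manip.observe(); T=R.from_quat(s["ee_rot"]).as_matrix()
p=px2w("wr3",sc,.035); print("screws",p); l=(p-s["tool_pos"])@T*1e3; print("in tool",l)
print("head px of predicted", w2px("wr3",s["tool_pos"]+T@np.array([.03,0,.006])), w2px("wr3",s["tool_pos"]+T@np.array([.04,0.009,.006])), w2px("wr3",s["tool_pos"]+T@np.array([.04,-.009,.006])))
# bed edges
for y in (120,150,160,175):
    d=np.diff(cv2.GaussianBlur(g,(3,3),0)[y].astype(int)); print(y,[(i,d[i]) for i in np.argsort(-abs(d)) if 170<i<345][:8])
E
```

```text
[(np.float64(200.18452767554305), np.float64(128.78913184672007)), (np.float64(311.4130434782609), np.float64(128.71455938697318))]
185 
200 [154, 155, 153, 153, 155, 155, 155, 154, 155, 158, 168, 198, 231, 241, 245, 246, 247, 247, 247, 248, 248, 248, 247, 247, 247, 247, 247, 248, 248, 247, 247, 246, 246, 246, 246, 245, 245, 244, 240, 234, 224, 210, 181, 167, 166, 164, 163, 162, 158, 152]
215 
screws [[0.4465 0.191  0.035 ]
 [0.4692 0.2752 0.035 ]]
in tool [[ 64.3334 -38.9504  82.31  ]
 [ 64.4113  48.2     82.2881]]
head px of predicted [[249.2306 196.9309]] [[265.7665 179.1802]] [[232.6206 179.1769]]
120 [(np.int64(254), np.int64(-35)), (np.int64(223), np.int64(29)), (np.int64(255), np.int64(-28)), (np.int64(222), np.int64(24)), (np.int64(224), np.int64(21)), (np.int64(186), np.int64(20)), (np.int64(253), np.int64(-19)), (np.int64(185), np.int64(16))]
150 [(np.int64(263), np.int64(-36)), (np.int64(233), np.int64(28)), (np.int64(232), np.int64(28)), (np.int64(264), np.int64(-26)), (np.int64(262), np.int64(-23)), (np.int64(188), np.int64(18)), (np.int64(189), np.int64(17)), (np.int64(234), np.int64(16))]
160 [(np.int64(267), np.int64(-28)), (np.int64(236), np.int64(26)), (np.int64(266), np.int64(-23)), (np.int64(235), np.int64(23)), (np.int64(188), np.int64(18)), (np.int64(268), np.int64(-18)), (np.int64(189), np.int64(15)), (np.int64(237), np.int64(15))]
175 [(np.int64(235), np.int64(30)), (np.int64(236), np.int64(25)), (np.int64(266), np.int64(-19)), (np.int64(190), np.int64(19)), (np.int64(267), np.int64(-18)), (np.int64(234), np.int64(18)), (np.int64(189), np.int64(16)), (np.int64(191), np.int64(13))]
```

```bash
python3 - <<'E'
from h import *
np.set_printoptions(precision=4,suppress=True)
s=manip.observe(); T=R.from_quat(s["ee_rot"]).as_matrix()
E=s["tool_pos"]+T@np.array([-.09,0,.0103]); print("eye pred",E)
for f,uv in (("sc3",(225+167/3.333,175+119/3.333)),("si3",(150+244/3.333,125+72/3.333))):
    uv=np.array(uv)-0.35; m=px2w(f,[uv],E[2])[0]; print(f,"tool-frame err mm",1e3*T.T@(m-E))
# screws in scene/side of this fixture, in tool frame
for f,P in (("sc3",np.array([(341,153),(103,241)])/3.333+[225,175]-.35),("si3",np.array([(104,225),(67,163),(354,127)])/3.333+[150,125]-.35)):
    print(f,(px2w(f,P,.035)-s["tool_pos"])@T*1e3)
E
```

```text
eye pred [0.6056 0.1883 0.1069]
sc3 tool-frame err mm [ 0.5852 -1.3156  0.0006]
si3 tool-frame err mm [ 1.1546 -2.7913  0.0013]
sc3 [[  64.27     44.3418   82.289 ]
 [-170.7976   44.1926   82.1731]]
si3 [[  62.2916  -39.5941   82.3092]
 [  61.6295   42.6801   82.2881]
 [-174.0456  -40.0414   82.1927]]
```

Lateral estimates put the bed centre at about +3 mm in tool y. I'll shift 3 mm, lower to just above the rail tops and look again.

```bash
python3 -m jog '[{"jaw":255,"x":0,"y":1,"z":14,"rx":0,"ry":0,"rz":0},{"jaw":255,"x":0,"y":1,"z":14,"rx":0,"ry":0,"rz":0},{"jaw":255,"x":0,"y":1,"z":14,"rx":0,"ry":0,"rz":0},{"jaw":255,"x":0,"y":0,"z":0,"rx":0,"ry":0,"rz":0},{"jaw":255,"x":0,"y":0,"z":0,"rx":0,"ry":0,"rz":0}]'
python3 - <<'E'
from h import *
for n in ("scene","side","wrist"): snap(n,n[:2]+"4")
s=manip.observe(); print(s["tool_pos"])
b=np.load("pics/sc4.npz")["im"][200:250,235:295]; c=np.load("pics/si4.npz")["im"][130:180,205:265]; a=np.load("pics/wr4.npz")["im"]
r=lambda i,w,h:cv2.resize(i,(w,h),interpolation=cv2.INTER_CUBIC)
cv2.imwrite("pics/c4.png",np.vstack([np.hstack([r(b,400,333),r(c,400,333)]),np.hstack([r(a,356,267),r(a[90:240,156:356],356,267),np.zeros((267,88,3),np.uint8)])]))
E
```

```text
t: 6.18
tool_pos: [0.5192, 0.2151, 0.0752]
ee_rot: [0.132, 0.991, -0.0, -0.001]
wrist_force: [-0.6, -0.4, -1.5]
width: 0.0177
gripper_force: 30.0
[0.52039559 0.21562677 0.07634095]
```

View pics/c4.png

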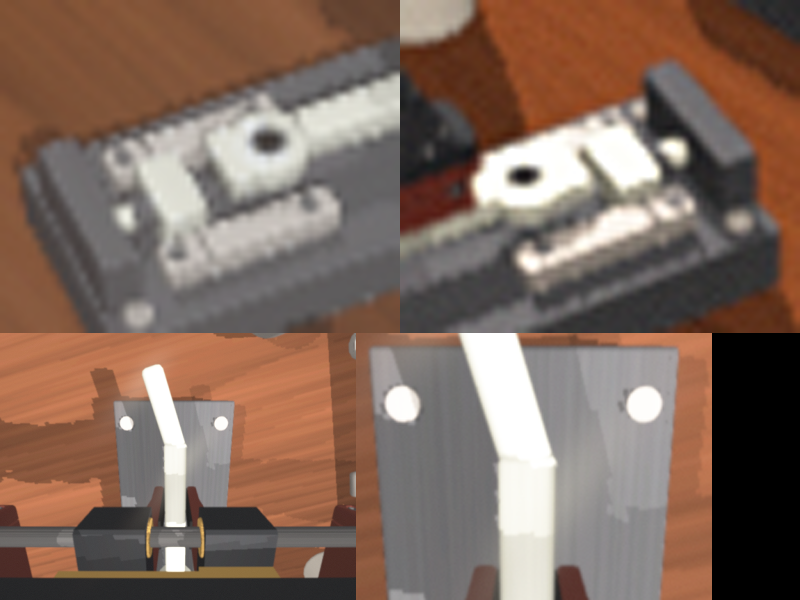

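The composite shows the head above the gap between the rails and in line with the stop block in both views. A numeric check with the wrist screws against the shank:

```bash
python3 - <<'E'
from h import *
np.set_printoptions(precision=2,suppress=True)
g=cv2.cvtColor(np.load("pics/wr4.npz")["im"],cv2.COLOR_BGR2GRAY)
k=356/200
def cen(x,y,r=12):
    w=np.clip(g[y-r:y+r+1,x-r:x+r+1].astype(float)-195,0,None); Y,X=np.mgrid[y-r:y+r+1,x-r:x+r+1]; return (w*X).sum()/w.sum(),(w*Y).sum()/w.sum()
sc=[cen(int(156+45/k),int(90+71/k)),cen(int(156+288/k),int(90+71/k))]
s=manip.observe(); T=R.from_quat(s["ee_rot"]).as_matrix(); f="wr4"
print(sc,"screws tool",((px2w(f,sc,.035)-s["tool_pos"])@T*1e3).tolist())
zt=s["tool_pos"][2]-.0063
for y in (170,180,190,200,205):
    row=g[y].astype(float); i=np.where(row[225:285]>200)[0]+225; c=(i[0]+i[-1])/2
    print(y,i[0],i[-1],((px2w(f,[(c,y)],zt)-s["tool_pos"])@T*1e3)[0])
for f,e in (("sc4",np.array((268,141))/6.667+[235,200]-.4),("si4",np.array((124,176))/6.667+[205,130]-.4)):
    print(f,"eye",((px2w(f,[e],s["tool_pos"][2]-.0103)-s["tool_pos"])@T*1e3)[0])
for f,e in (("sc4",np.array((138,314))/6.667+[235,200]-.4),("si4",np.array((339,220))/6.667+[205,130]-.4)):
    print(f,"front screw",((px2w(f,[e],.035)-s["tool_pos"])@T*1e3)[0])
E
```

```text
[(np.float64(181.2211432640642), np.float64(129.59034116656957)), (np.float64(317.6392999765093), np.float64(129.6018322762509))] screws tool [[64.95469114349473, -43.68149605705169, 41.21638460083356], [64.94473778373418, 43.90842412673095, 41.287796108930856]]
170 236 266 [44.84  1.15  6.24]
180 236 266 [39.33  1.14  6.25]
190 237 266 [33.71  1.42  6.25]
200 237 266 [27.99  1.42  6.26]
205 238 265 [25.08  1.42  6.27]
sc4 eye [-89.96  -1.41  10.42]
si4 eye [-89.47  -2.    10.42]
sc4 front screw [-170.45   38.82   41.61]
si4 front screw [-172.63  -43.1    41.54]
```

```bash
python3 -m jog '[{"jaw":255,"x":0,"y":-0.9,"z":5,"rx":0,"ry":0,"rz":0},{"jaw":255,"x":0,"y":0,"z":5,"rx":0,"ry":0,"rz":0},{"jaw":255,"x":0,"y":0,"z":4,"rx":0,"ry":0,"rz":0},{"jaw":255,"x":0,"y":0,"z":3,"rx":0,"ry":0,"rz":0},{"jaw":255,"x":0,"y":0,"z":0,"rx":0,"ry":0,"rz":0}]'
for i in 1 2; do python3 -m jog '[{"jaw":255,"x":0,"y":0,"z":0.3,"rx":0,"ry":0,"rz":0},{"jaw":255,"x":0,"y":0,"z":0.3,"rx":0,"ry":0,"rz":0},{"jaw":255,"x":0,"y":0,"z":0.2,"rx":0,"ry":0,"rz":0},{"jaw":255,"x":0,"y":0,"z":0.2,"rx":0,"ry":0,"rz":0},{"jaw":255,"x":0,"y":0,"z":0,"rx":0,"ry":0,"rz":0}]'|grep -v rot; done
```

```text
t: 6.75
tool_pos: [0.519, 0.2147, 0.0576]
ee_rot: [0.131, 0.991, -0.0, -0.001]
wrist_force: [0.0, 0.7, -2.3]
width: 0.0181
gripper_force: 30.0
t: 7.17
tool_pos: [0.5194, 0.2148, 0.0574]
wrist_force: [-0.6, 0.3, -2.4]
width: 0.0179
gripper_force: 30.0
t: 7.58
tool_pos: [0.5194, 0.2148, 0.0573]
wrist_force: [-2.8, -0.3, 7.9]
width: 0.0178
gripper_force: 30.0
```

The handle is on the bed at the expected height. I'll ease the down force and slide towards the stop.

```bash
python3 -m jog '[{"jaw":255,"x":0,"y":0,"z":-0.3,"rx":0,"ry":0,"rz":0},{"jaw":255,"x":-2,"y":0,"z":0,"rx":0,"ry":0,"rz":0},{"jaw":255,"x":-3,"y":0,"z":0,"rx":0,"ry":0,"rz":0},{"jaw":255,"x":-3,"y":0,"z":0,"rx":0,"ry":0,"rz":0},{"jaw":255,"x":-2,"y":0,"z":0,"rx":0,"ry":0,"rz":0}]'
for i in 1 2 3; do python3 -m jog '[{"jaw":255,"x":-0.7,"y":0,"z":0,"rx":0,"ry":0,"rz":0},{"jaw":255,"x":-0.7,"y":0,"z":0,"rx":0,"ry":0,"rz":0},{"jaw":255,"x":-0.6,"y":0,"z":0,"rx":0,"ry":0,"rz":0},{"jaw":255,"x":0,"y":0,"z":0,"rx":0,"ry":0,"rz":0},{"jaw":255,"x":0,"y":0,"z":0,"rx":0,"ry":0,"rz":0}]'|grep -v rot; done
```

```text
t: 8.0
tool_pos: [0.5277, 0.2125, 0.0573]
ee_rot: [0.132, 0.991, 0.0, -0.001]
wrist_force: [-5.1, 2.3, 10.5]
width: 0.018
gripper_force: 30.0
t: 8.42
tool_pos: [0.5295, 0.212, 0.0573]
wrist_force: [-5.3, 0.9, 10.1]
width: 0.0175
gripper_force: 30.0
t: 8.83
tool_pos: [0.5309, 0.2116, 0.0573]
wrist_force: [-7.1, 2.2, 12.2]
width: 0.0177
gripper_force: 30.0
t: 9.25
tool_pos: [0.5313, 0.2114, 0.0573]
wrist_force: [-10.9, 3.5, 14.7]
width: 0.0177
gripper_force: 30.0
```

```bash
for i in 1 2; do python3 -m jog '[{"jaw":255,"x":0,"y":0,"z":-0.3,"rx":0,"ry":0,"rz":0},{"jaw":255,"x":0,"y":0,"z":-0.2,"rx":0,"ry":0,"rz":0},{"jaw":255,"x":0,"y":0,"z":0,"rx":0,"ry":0,"rz":0},{"jaw":255,"x":0,"y":0,"z":0,"rx":0,"ry":0,"rz":0},{"jaw":255,"x":0,"y":0,"z":0,"rx":0,"ry":0,"rz":0}]'|grep -v rot; done
```

```text
t: 9.67
tool_pos: [0.5319, 0.2111, 0.0573]
wrist_force: [-7.7, 3.2, 9.3]
width: 0.0179
gripper_force: 30.0
t: 10.08
tool_pos: [0.5324, 0.2109, 0.0573]
wrist_force: [-6.3, 2.3, 3.3]
width: 0.0175
gripper_force: 30.0
```

```bash
for i in 1 2 3; do python3 -m jog '[{"jaw":255,"x":-0.7,"y":0,"z":0,"rx":0,"ry":0,"rz":0},{"jaw":255,"x":-0.7,"y":0,"z":0,"rx":0,"ry":0,"rz":0},{"jaw":255,"x":-0.6,"y":0,"z":-0.1,"rx":0,"ry":0,"rz":0},{"jaw":255,"x":0,"y":0,"z":0,"rx":0,"ry":0,"rz":0},{"jaw":255,"x":0,"y":0,"z":0,"rx":0,"ry":0,"rz":0}]'|grep -v rot; done
python3 - <<'E'
from h import *
for n in ("scene","side"): snap(n,n[:2]+"5")
s=manip.observe(); print(s["tool_pos"],s["wrist_force"])
b=np.load("pics/sc5.npz")["im"][200:250,235:295]; c=np.load("pics/si5.npz")["im"][130:180,205:265]
r=lambda i,w,h:cv2.resize(i,(w,h),interpolation=cv2.INTER_CUBIC)
cv2.imwrite("pics/c5.png",np.hstack([r(b,400,333),r(c,400,333)]))
E
```

```text
t: 10.5
tool_pos: [0.5338, 0.2104, 0.0573]
wrist_force: [-6.9, 3.2, 3.8]
width: 0.0179
gripper_force: 30.0
t: 10.92
tool_pos: [0.5352, 0.21, 0.0573]
wrist_force: [-8.5, 3.1, 4.1]
width: 0.0177
gripper_force: 30.0
t: 11.33
tool_pos: [0.5366, 0.2095, 0.0573]
wrist_force: [-8.4, 4.3, 4.6]
width: 0.0178
gripper_force: 30.0
[0.5366166  0.20951906 0.05729034] [-8.36154542  3.81996335  4.3681471 ]
```

View pics/c5.png

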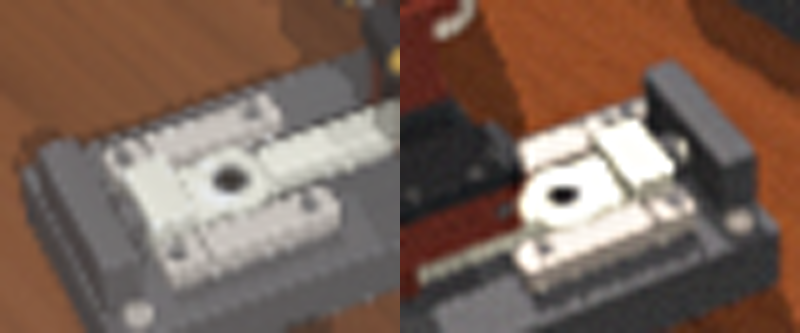

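Picture c5: the head is between the rails with the nose against the stop, which has moved part of the way, and the rivet eye is visible in both views at (231,180) and (564,194). The remaining unknown is bed friction. I'll take off most of the down force so that the push reading equals the spring force.

```bash
for i in 1; do python3 -m jog '[{"jaw":255,"x":0,"y":0,"z":-0.2,"rx":0,"ry":0,"rz":0},{"jaw":255,"x":0,"y":0,"z":-0.1,"rx":0,"ry":0,"rz":0},{"jaw":255,"x":0,"y":0,"z":0,"rx":0,"ry":0,"rz":0},{"jaw":255,"x":0,"y":0,"z":0,"rx":0,"ry":0,"rz":0},{"jaw":255,"x":0,"y":0,"z":0,"rx":0,"ry":0,"rz":0}]'|grep -v rot; done
python3 -m jog '[{"jaw":255,"x":-0.4,"y":0,"z":0,"rx":0,"ry":0,"rz":0},{"jaw":255,"x":-0.4,"y":0,"z":0,"rx":0,"ry":0,"rz":0},{"jaw":255,"x":0,"y":0,"z":0,"rx":0,"ry":0,"rz":0},{"jaw":255,"x":0,"y":0,"z":0,"rx":0,"ry":0,"rz":0},{"jaw":255,"x":0,"y":0,"z":0,"rx":0,"ry":0,"rz":0}]'|grep -v rot
python3 - <<'E'
from h import *
a=[]
for i in range(8): eyes.read_camera("side"); s=manip.observe(); a.append(np.r_[s["tool_pos"],s["wrist_force"]])
m=np.mean(a,0); u=np.array([.9655,-.2605]); print(m,"push",-m[3:5]@u,"s",m[:2]@u)
snap("scene","sc6"); snap("side","si6")
E
```

```text
t: 11.85
tool_pos: [0.5368, 0.2094, 0.0573]
wrist_force: [-7.9, 5.2, 1.5]
width: 0.0175
gripper_force: 30.0
t: 12.27
tool_pos: [0.5372, 0.2093, 0.0573]
wrist_force: [-7.7, 4.3, 1.8]
width: 0.0179
gripper_force: 30.0
[ 0.53725234  0.20929243  0.05732115 -8.12090565  4.01144494  2.2183428 ] push 8.88571581490443 s 0.4641964508839548
```

```bash
python3 -m jog '[{"jaw":255,"x":-0.5,"y":0.2,"z":-0.1,"rx":0,"ry":0,"rz":0},{"jaw":255,"x":-0.5,"y":0,"z":0,"rx":0,"ry":0,"rz":0},{"jaw":255,"x":-0.5,"y":0,"z":0,"rx":0,"ry":0,"rz":0},{"jaw":255,"x":0,"y":0,"z":0,"rx":0,"ry":0,"rz":0},{"jaw":255,"x":0,"y":0,"z":0,"rx":0,"ry":0,"rz":0}]'|grep -v rot
python3 - <<'E'
from h import *
a=[]
for i in range(8): eyes.read_camera("side"); s=manip.observe(); a.append(np.r_[s["tool_pos"],s["wrist_force"]])
m=np.mean(a,0); u=np.array([.9655,-.2605]); v=np.array([.2605,.9655]); print(m,"push",-m[3:5]@u,"lat",m[3:5]@v,"s",m[:2]@u)
snap("scene","sc7"); snap("side","si7")
r=lambda i,w,h:cv2.resize(i,(w,h),interpolation=cv2.INTER_CUBIC)
g=lambda f,x,y:np.load(f"pics/{f}.npz")["im"][y:y+30,x:x+40]
cv2.imwrite("pics/c7.png",np.vstack([np.hstack([r(g("sc4",247,213),400,300),r(g("sc7",247,213),400,300)]),np.hstack([r(g("si4",219,143),400,300),r(g("si7",219,143),400,300)])]))
E
```

```text
t: 13.18
tool_pos: [0.5383, 0.209, 0.0573]
wrist_force: [-8.5, 4.1, 1.6]
width: 0.0178
gripper_force: 30.0
[ 0.53831911  0.20906649  0.05732234 -9.16210463  4.04269693  2.21238901] push 9.899134569491146 lat 1.5164956274675647 s 0.4652852755537457
```

View pics/c7.png

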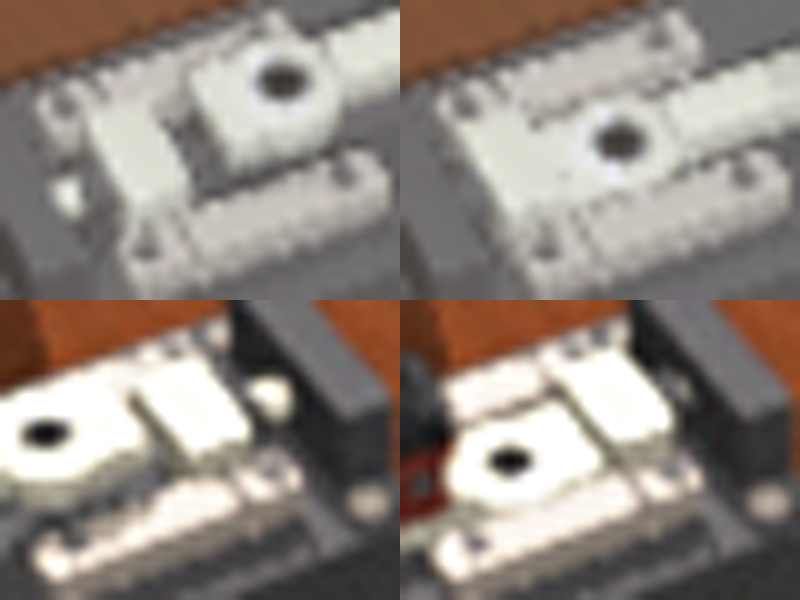

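The last view (right column) shows the stop face lying about on the dark rail marks: side view at about (640,475), scene view at about (520,125). I'll quantify the stop's shift by projection and template matching.

```bash
python3 - <<'E'
from h import *
np.set_printoptions(precision=2,suppress=True)
u=np.array([.9655,-.2605,0]); C=np.array([.572,.1995,0])
for n,boxes in (("sc",[(254,220,10,12),(256,222,8,10)]),("si",[(236,148,9,11),(238,150,8,9)])):
    A=np.load(f"pics/{n}4.npz")["im"]; pts=w2px(n+"4",[C+.085*u+[0,0,.0575],C+.093*u+[0,0,.0575]]); dp=pts[1]-pts[0]
    print(n,"8mm px",dp)
    up=lambda i:cv2.resize(i,None,fx=8,fy=8,interpolation=cv2.INTER_CUBIC)
    for k in "567":
        B=np.load(f"pics/{n}{k}.npz")["im"]
        for x,y,w,h in boxes:
            t=up(A)[y*8:(y+h)*8,x*8:(x+w)*8]; m=cv2.matchTemplate(up(B)[(y-6)*8:(y+h+6)*8,(x-6)*8:(x+w+6)*8],t,cv2.TM_CCOEFF_NORMED)
            _,v,_,l=cv2.minMaxLoc(m); d=np.array(l)/8-6; print(k,d,"score",round(v,2),"mm",8*(d@dp)/(dp@dp))
    # nose mark: eye measured relative displacement
E
```

```text
sc 8mm px [-2.52  0.9 ]
5 [-2.12  0.75] score 0.84 mm 6.731542518652932
5 [-1.75  0.88] score 0.9 mm 5.8021748315320085
6 [-2.38  0.88] score 0.87 mm 7.5604246374432185
6 [-2.12  0.88] score 0.91 mm 6.857124715078735
7 [-2.75  0.88] score 0.87 mm 8.615374520989945
7 [-2.5  1. ] score 0.89 mm 8.037656795051264
si 8mm px [ 2.4 -0.9]
5 [ 2.  -0.5] score 0.96 mm 6.3853490552478664
5 [ 2.   -0.38] score 0.94 mm 6.2479201600507865
6 [ 2.   -0.62] score 0.96 mm 6.522777950444946
6 [ 2.12 -0.5 ] score 0.94 mm 6.750076147401589
7 [ 2.38 -0.75] score 0.95 mm 7.754388122103192
7 [ 2.38 -0.75] score 0.9 mm 7.754388122103192
```

Images and force agree: the stop is about 8 mm in, at about 8 N after bed friction. Now I'll hold.

```bash
for i in 1 2 3 4 5 6 7 8 9 10; do python3 -m jog '[{"jaw":255,"x":0,"y":0,"z":0,"rx":0,"ry":0,"rz":0},{"jaw":255,"x":0,"y":0,"z":0,"rx":0,"ry":0,"rz":0},{"jaw":255,"x":0,"y":0,"z":0,"rx":0,"ry":0,"rz":0},{"jaw":255,"x":0,"y":0,"z":0,"rx":0,"ry":0,"rz":0},{"jaw":255,"x":0,"y":0,"z":0,"rx":0,"ry":0,"rz":0}]'|grep -E "^t:|pos|wrist"|tr '\n' ' '; echo; done
```

```text
t: 14.1 tool_pos: [0.5383, 0.2091, 0.0573] wrist_force: [-10.2, 3.2, 2.7] 
t: 14.52 tool_pos: [0.5383, 0.2091, 0.0573] wrist_force: [-8.2, 4.7, 1.5] 
t: 14.93 tool_pos: [0.5383, 0.2091, 0.0573] wrist_force: [-9.1, 3.6, 2.2] 
t: 15.35 tool_pos: [0.5383, 0.2091, 0.0573] wrist_force: [-8.3, 4.1, 2.2] 
t: 15.77 tool_pos: [0.5383, 0.2091, 0.0573] wrist_force: [-9.0, 4.6, 1.8] 
t: 16.18 tool_pos: [0.5383, 0.2091, 0.0573] wrist_force: [-9.3, 4.2, 2.2] 
t: 16.6 tool_pos: [0.5383, 0.2091, 0.0573] wrist_force: [-9.1, 4.4, 2.5] 
t: 17.02 tool_pos: [0.5383, 0.2091, 0.0573] wrist_force: [-8.9, 4.3, 2.6] 
t: 17.43 tool_pos: [0.5383, 0.2091, 0.0573] wrist_force: [-8.7, 4.1, 2.6] 
t: 17.85 tool_pos: [0.5383, 0.2091, 0.0573] wrist_force: [-8.6, 3.5, 2.3]
```

Steady for over 4 s, so I'm handing in.

```bash
python3 -c "
from plant import job
print(job.sign_off())"
```

```text
the job is handed in; nothing more can be done
None
```

The job is handed in: the arm still holds the handle by its shank, flat on the bed between the rails with the eye clear, pressing the stop about 8 mm in (about 8 N, by camera and wrist force), steady for over 4 s.

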